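# Wedge the rocking stirrer steady

### The arm

A 6-joint arm with a two-finger parallel gripper is mounted at the origin on a cart in front of the work surface, level with it; the furniture and walls round the work are solid. World frame = base frame: x ahead of the robot, y to its left, z up, the work surface at z = 0. Lengths are in m, angles in rad, forces in N, time in s.
With the tool pointing down it reaches from about 0.425 to 1.125 m from the base axis. Payload 14.9 kg.
Tool frame: the origin (TCP) lies between the finger pads; the fingertips stand 14 mm ahead of it and the grasp point (between the pads) lies 5 mm behind it; y points along the fingers, x is the direction in which the jaws open and shut, and the axes are right-handed (so a half turn about y gives the same grasp; the last joint's range is limited). The gripper opens to 91 mm and grips with 3 to 60 N. Pads are 32 mm wide; open, the fingers measure 118 mm over their backs; the gripper's body (76 mm by 178 mm) begins 60 mm behind the grasp point.
Start: joints at [1.105, 0.379, 1.734, -0, 1.028, -0.033], TCP at [0.294, 0.635, 0.228] pointing down, gripper open.
Joint ranges: [-2.77, 2.77], [-0.74, 2.19], [0, 2.66], [-1.06, 4.2], [0.31, 2.87], [-3.08, 3.08]. Speed limits (rad/s): [1.89, 1.89, 2.39, 3.14, 3.14, 3.14].

### API

Orientations are given as a 3x3 rotation matrix whose columns are the frame's x, y, z axes.
In Python, from bench import manip, capture, workorder gives the robot as it stands.
- The arm moves only by the shell command python3 -m crank 'ROWS' [OPENING]. ROWS is JSON, a list that holds one entry, the list of rows, each a list of 6 numbers: the shift along the tool's x, y, z in cm, then the turn, a rotation vector about the tool's x, y, z in degrees. A call has exactly 10 rows; each row shifts and turns the commanded pose from where the row before left it, along the tool's axes as they then stand; what a row does not reach is not made up. A row lasts 1/10 s, in which the tool goes at most 50 mm and 8.59 degrees, less where a joint would pass 70% of its speed; a pose out of reach is approached as far as the arm can. A call with a gripper value outside its range is refused whole. OPENING is the finger opening in cm, from 0 to 9.12, set as the call begins (- or left out, the last holds). The fingers move at their own pace and stop on an object; the grip force is fixed at half the most. Time passes only in rows, so rows that do not move let the fingers close, or fill a call up. It gives the time, the measured TCP pose, the force and the opening at its end, in the units of the state.
- manip.observe(): the state, without advancing time (a new reading comes with each control period).
- capture(name): name is "side" or "top"; returns a dict with "pixels" (480x640x3 uint8, red, green, blue), "K" (3x3 intrinsics, pixels), "k1" (the pictures are not rectified: a ray, as slopes to the right and down, at radius r is drawn at 1 + k1 r^2 times it, then the intrinsics apply), "rvec" (rotation vector, rad) and "tvec" (3), from world to camera coordinates, as OpenCV has them. Camera axes: x right, y down, z forward; pixel columns grow to the right and rows downward; lengths in m; the calibration is good to about 2 mm. A picture is of the moment at which its call begins. There is no depth.
- workorder.close_job(): hands the job in, once; it reports no verdict.
The state is a dict: "clock": time; "joint_positions": joint angles; "qd": joint speeds; "joint_torque": joint torques, N m; "position": TCP position; "tool_rot": TCP orientation; "wrist_force": force on the tool from outside, world axes, zero at the start; "wrist_torque": the same for the moment, N m; "opening": finger opening in m.
Only numpy, scipy, OpenCV 4.12 (cv2) and the standard library are available. Lean on these libraries where they do the work, as an engineer would, in place of code of your own. Each camera call takes 0.05 s, during which the arm holds its last target. There are 200 camera calls.

### The job

The stirrer on the bench rocks because its front-left foot is too short: push the wooden wedge, nose first, under that foot until the stirrer stands level and no longer rocks, without jacking it up or shoving it along by more than a centimetre. Then press down firmly with shut fingertips on the top of the stirrer above that foot to prove that it stays still, and take the hand away. Grip and lift nothing, keep the beaker standing on the stirrer, and leave everything else where it is.

Things in the scene. Friction and masses are not known exactly. Their poses are not given: they have to be found in the camera images.
- stirrer: Square grey bench stirrer, 150 x 150 mm, white top plate 70 mm above the bench; black strip with two knobs on its front (they stick out 14 mm, right of the middle). 2 kg, a little heavier at the back right. Origin: middle of the square at bench level; x from front to back, y to its left, z up. It stands level on three of its four round feet; 4 to 9 N down on the front-left corner rocks it.
- short_foot (a point): Point at bench level straight below the middle of the too short front-left foot, at x = -56, y = +56 mm of the stirrer (axes as the stirrer's). The foot is round, of rubber, 16 mm in diameter, its near side 11 mm in from the front edge; 6 to 12 mm of air under it, different each time. The case around it is 22 mm above the bench.
- test_corner (a point): Point on the flat top plate, 70 mm above the bench when level, straight above the short foot; the place to press, with about 10 N (17 mm in from the edges of the plate). Pressed here when properly wedged it goes down less than 1 mm.
- wedge: Loose wooden wedge, 100 mm long, 50 wide, 0.07 kg; height grows evenly from 3 mm at the nose to 23 at the flat upright butt. Origin: middle of its underside; x points to the nose (nose x = +50, butt x = -50 mm), z up. Lies 30 to 55 mm before the short foot, nose roughly towards it. Slides with under 1 N; the push rises to several N once its slope meets the foot; it stays when let go.
- beaker: Small glass beaker, 54 mm wide and 68 mm high, standing on the back right part of the stirrer's top; origin at the middle of its underside, z up.
- eraser: Small block eraser, 19 x 42 x 12 mm, lying in front of the stirrer to the right of the wedge; origin at the middle of its underside.
- vial_1: Small capped sample vial, 24 mm wide and 50 mm high, standing to the left of the wedge; origin at the middle of its underside.
- forceps: Thin metal forceps, 132 mm long, lying on the left of the bench; origin at the middle of its underside.
- oil_bottle: Small capped bottle, 26 mm wide and 50 mm high, standing well aside on the bench; origin at the middle of its underside.
- objective_can: Dark round screw can, 37 mm wide and 52 mm high, well aside on the bench; origin at the middle of its underside.
- tally_counter: White hand tally counter, 29 x 42 x 45 mm, standing on the right of the bench; origin at the middle of its underside.
- back_left_foot (a point): Point at bench level below the middle of the stirrer's back-left foot, at x = +56, y = +56 mm of the stirrer; this foot stays put when the stirrer rocks, and must not be shifted.
Mind the look-alikes: they are no part of the job. Several things have the shape of the wedge; the one meant has the colours described above.

How it is judged:
On the way, in this order (a step that is already met when the one before it is completed fails the run):
1. the wedge's nose is under the short foot (x of short_foot in the frame of wedge between 0 and 0.062 m and y of short_foot in the frame of wedge between -0.03 and 0.03 m), for 0.1 s.
2. fingertips press on the top above the short foot with at least 5 N, and the stirrer, carried there by the wedge, stays level (contact force between the fingers and stirrer above 5 N and horizontal distance between the grasp point and test_corner below 0.045 m and contact force between wedge and stirrer above 0.5 N and angle between stirrer's own z axis and vertical below 0.018 rad), for 0.1 s.
At the end, for the whole second after the job is handed in: The short foot stands over the wedge (its middle 0 to 62 mm towards the nose from the wedge's middle, within 30 mm sideways), the stirrer is level within 1 degree (0.018 rad), the beaker stands upright on it, and all is at rest (all of step 1 and angle between stirrer's own z axis and vertical below 0.018 rad and z of beaker in the frame of stirrer above 0.066 m and angle between beaker's own z axis and vertical below 0.05 rad and linear speed of each of stirrer, wedge below 0.01 m/s); the robot touches nothing.
It fails at once if the wedge is lifted (10 mm) or tipped (height (world z) of wedge above 0.01 m or angle between wedge's own z axis and vertical above 0.2 rad).
It fails at once if the stirrer is lifted (height (world z) of stirrer above 0.01 m).
It fails at once if the stirrer is shoved along by more than 12 mm (distance of any of stirrer, back_left_foot from where it was at the start of the episode above 0.012 m).
It fails at once if the beaker is tipped or taken off (angle between beaker's own z axis and vertical above 0.4 rad or z of beaker in the frame of stirrer above 0.085 m or z of beaker in the frame of stirrer below 0.06 m).
It fails at once if another thing is moved more than 30 mm (distance of any of eraser, vial_1, forceps, oil_bottle, objective_can, tally_counter from where it was at the start of the episode above 0.03 m).
It also fails if it takes over 54 s, if anything falls off the work surface, if the arm or the gripper's body presses on something with over 40 N, if the wrist force passes 120 N, or if a joint passes its speed limit or range.

## Working session

There is one attempt and no reset: what is moved stays moved. The work goes in short steps, Python scripts to look and compute and a shell command to move; the robot and the scene stay as the last step left them, time stands still between calls to the robot, and variables do not carry over. Pictures are saved under pics/ and viewed, about 8 in all and at most 12, crops included, and the job is handed in when it is done.

```bash
mkdir -p pics
cat > h.py <<'E'
import numpy as np, cv2
from bench import manip, capture, workorder
def save(c,fn,crop=None,s=1):
    im=c["pixels"][:,:,::-1]
    if crop: x0,y0,x1,y1=crop; im=im[y0:y1,x0:x1]
    im=cv2.resize(np.ascontiguousarray(im),None,fx=s,fy=s,interpolation=cv2.INTER_CUBIC); cv2.imwrite(fn,im)
def cal(c):
    R,_=cv2.Rodrigues(np.array(c["rvec"],float)); return np.array(c["K"],float),float(c["k1"]),R,np.array(c["tvec"],float).ravel()
def w(c,u,v,z=0.):
    K,k1,R,t=cal(c)
    p=cv2.undistortPoints(np.array([[[u,v]]],float),K,np.array([k1,0,0,0,0.]))[0,0]
    d=R.T@np.array([p[0],p[1],1]); o=-R.T@t
    return o+d*(z-o[2])/d[2]
def px(c,P):
    K,k1,R,t=cal(c); return cv2.projectPoints(np.array(P,float).reshape(-1,1,3),np.array(c["rvec"],float),t,K,np.array([k1,0,0,0,0.]))[0].reshape(-1,2)
E
python3 - <<'E'
from h import *
import pickle
d={}
for n in("top","side"):
    c=capture(n); d[n]=c; save(c,f"pics/{n}0.png"); K,k,R,t=cal(c); print(n,(-R.T@t).round(3),k)
pickle.dump(d,open("c0.pkl","wb"))
s=manip.observe(); print(s)
E
```

```text
top [ 0.5   -0.013  1.274] -0.09175466332525979
side [ 0.192 -0.784  0.608] -0.052276010064047924
{'clock': 0.1, 'joint_positions': array([ 1.10472282e+00,  3.79337689e-01,  1.73472157e+00, -3.70738738e-05,
        1.02847279e+00, -3.33064641e-02]), 'qd': array([ 0.00015995, -0.00144683, -0.00055915, -0.00121516,  0.00220606,
       -0.00084147]), 'joint_torque': array([ 3.39411570e-03, -7.65028667e+01, -4.35298133e+01,  6.53471053e-02,
        3.97763704e-02, -6.41675206e-05]), 'position': array([0.29343553, 0.63516   , 0.22736713]), 'tool_rot': array([[ 4.19366777e-01, -3.93777877e-04, -9.07816805e-01],
       [ 9.07816404e-01, -8.53464431e-04,  4.19366962e-01],
       [-9.39926784e-04, -9.99999558e-01, -4.36611686e-07]]), 'wrist_force': array([ 0.36767396, -0.48165627,  0.07847998]), 'wrist_torque': array([ 0.01622749, -0.0179885 ,  0.02275711]), 'opening': 0.09114668053789002}
```

View images.

View pics/top0.png

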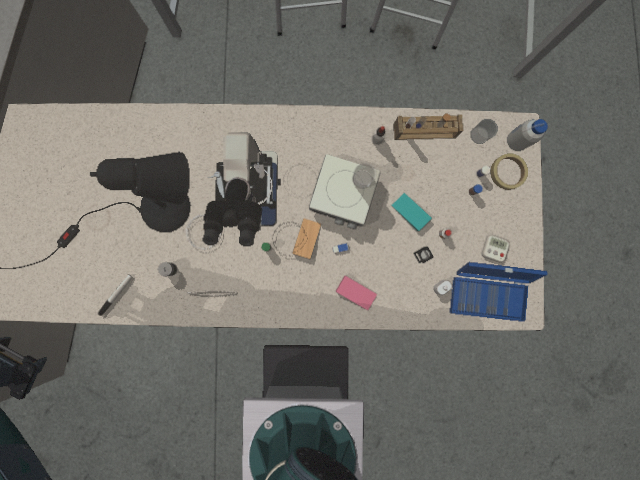

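View pics/side0.png

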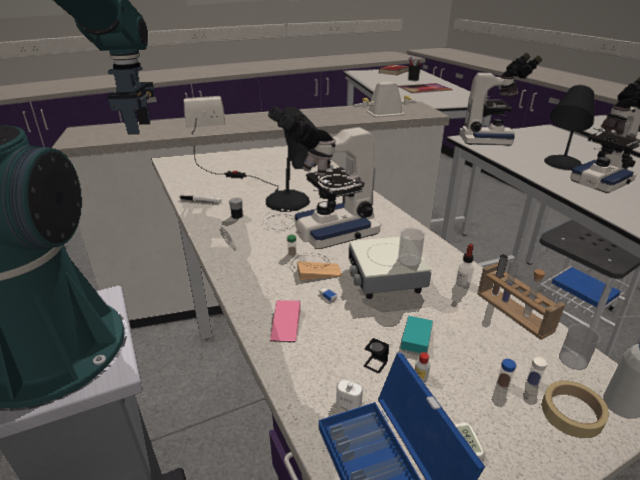

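Wedge candidates in the top view are the orange-brown one (307,240), the pink one (356,292) and the teal one (411,212). The wooden one at (307,240) lies before the stirrer's front-left corner. The eraser is at (342,248), the vial at (266,247) and the stirrer at (345,189). I'll check this in close crops.

Run:
```python
from h import *
import pickle
d=pickle.load(open("c0.pkl","rb"))
save(d["top"],"pics/top0c.png",(250,145,400,265),5)
save(d["side"],"pics/side0c.png",(270,215,440,335),4.7)
```

```text
(no output)
```

View pics/top0c.png

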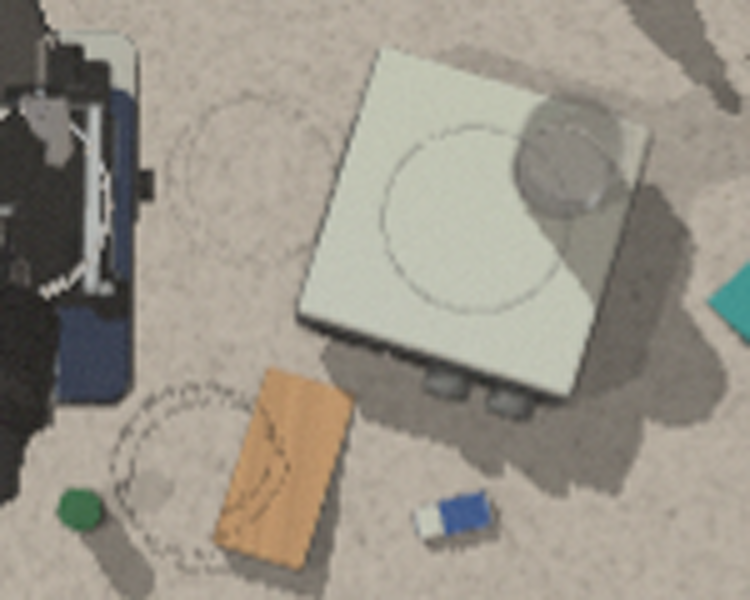

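View pics/side0c.png

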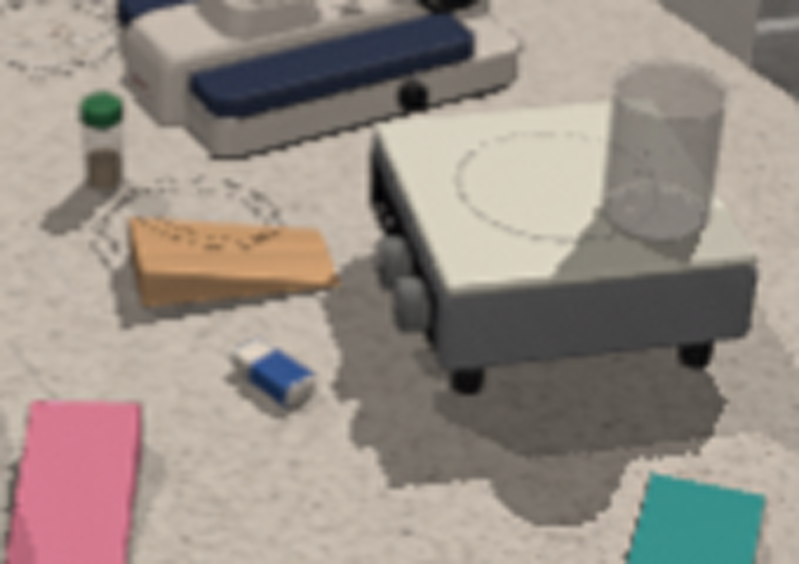

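The crops show the orange-brown wooden wedge with its low nose facing the stirrer. Its nose corners are at crop (268,370) and (353,400), its butt corners at (215,542) and (300,568). The stirrer's plate corners are (383,48), (650,130), (572,397) and (298,315).

```bash
cat > m.py <<'E'
from h import *
import pickle
d=pickle.load(open("c0.pkl","rb")); c=d["top"]
f=lambda u,v,z: w(c,250+(u-2)/5,145+(v-2)/5,z)
S=np.array([f(*p,.07) for p in((383,48),(650,130),(572,397),(298,315))])  # BL BR FR FL
print("plate",S.round(4).tolist(),[round(float(np.linalg.norm(S[i]-S[i-1])),4) for i in range(4)])
C=S.mean(0); ex=(S[0]+S[1]-S[2]-S[3]); ey=(S[0]+S[3]-S[1]-S[2])
a=np.arctan2(ex[1],ex[0]); b=np.arctan2(-ey[0],ey[1]); ys=(a+b)/2
Rz=lambda a:np.array([[np.cos(a),-np.sin(a)],[np.sin(a),np.cos(a)]])
print("stirrer",C[:2].round(4),np.degrees([a,b]).round(2))
foot=C[:2]+Rz(ys)@[-.056,.056]; print("foot",foot.round(4))
N=np.array([f(268,370,.003),f(353,400,.003)])[:,:2]; B=np.array([f(215,542,.023),f(300,568,.023)])[:,:2]
n=N.mean(0);bt=B.mean(0);ax=n-bt;yw=np.arctan2(ax[1],ax[0])
print("wedge len",np.linalg.norm(ax).round(4),"w",np.linalg.norm(N[0]-N[1]).round(4),np.linalg.norm(B[0]-B[1]).round(4),"yaw",np.degrees(yw).round(2),"nose",n.round(4),"butt",bt.round(4))
fw=Rz(yw).T@(foot-(n+bt)/2); print("foot in wedge",fw.round(4))
for nme,(u,v,z) in dict(eraser=(455,515,.012),vial=(80,510,.05),scopeedge=(95,400,.02)).items(): print(nme,f(u,v,z)[:2].round(4))
cs=d["side"]; print("side reproj of foot & plate FL",px(cs,[[*foot,0],[*S[2][:2],.07],[*S[1][:2],.07],[*n,0],[*bt,.02]]).round(1).tolist())
print("side beaker etc: FR corner seen at", 270+447/4.7,215+285/4.7)
E
python3 m.py
```

```text
plate [[0.7909, -0.0505, 0.07], [0.7506, -0.1876, 0.07], [0.6128, -0.1484, 0.07], [0.6524, -0.009, 0.07]] [0.1445, 0.1429, 0.1433, 0.1449]
stirrer [ 0.7016 -0.0989] [-16.28 -16.12]
foot [ 0.6635 -0.0295]
wedge len 0.0954 w 0.0482 0.0465 yaw -16.09 nose [ 0.6233 -0.016 ] butt [0.5317 0.0104]
foot in wedge [ 0.09   -0.0018]
eraser [ 0.5546 -0.0934]
vial [0.5526 0.1013]
scopeedge [0.6121 0.0975]
side reproj of foot & plate FL [[355.8, 268.2], [365.2, 275.6], [430.2, 268.1], [338.4, 269.7], [298.6, 266.9]]
side beaker etc: FR corner seen at 365.1063829787234 275.63829787234044
```

Run:
```python
from h import *
import pickle
d=pickle.load(open("c0.pkl","rb")); t,s=d["top"],d["side"]
for p in((247,243),(260,225),(210,243),(278,180)):
  for z in(.05,.15,.2,.25,.3,.35):
    P=w(t,*p,z); print(p,z,P[:2].round(3),px(s,[P])[0].round(0))
save(s,"pics/scope.png",(220,90,440,255),3.6)
```

```text
(247, 243) 0.05 [0.561 0.149] [286. 227.]
(247, 243) 0.15 [0.556 0.136] [285. 194.]
(247, 243) 0.2 [0.554 0.129] [284. 175.]
(247, 243) 0.25 [0.551 0.123] [283. 156.]
(247, 243) 0.3 [0.549 0.116] [282. 136.]
(247, 243) 0.35 [0.546 0.11 ] [282. 114.]
(260, 225) 0.05 [0.608 0.117] [308. 228.]
(260, 225) 0.15 [0.599 0.106] [306. 195.]
(260, 225) 0.2 [0.595 0.101] [305. 177.]
(260, 225) 0.25 [0.59  0.096] [304. 157.]
(260, 225) 0.3 [0.586 0.09 ] [303. 137.]
(260, 225) 0.35 [0.582 0.085] [301. 115.]
(210, 243) 0.05 [0.56  0.245] [272. 212.]
(210, 243) 0.15 [0.555 0.224] [271. 181.]
(210, 243) 0.2 [0.552 0.213] [271. 164.]
(210, 243) 0.25 [0.55  0.203] [270. 146.]
(210, 243) 0.3 [0.547 0.192] [270. 127.]
(210, 243) 0.35 [0.545 0.182] [269. 106.]
(278, 180) 0.05 [0.726 0.073] [357. 226.]
(278, 180) 0.15 [0.707 0.066] [354. 193.]
(278, 180) 0.2 [0.698 0.062] [352. 175.]
(278, 180) 0.25 [0.689 0.059] [350. 155.]
(278, 180) 0.3 [0.68  0.055] [348. 135.]
(278, 180) 0.35 [0.67  0.052] [346. 113.]
```

View pics/scope.png

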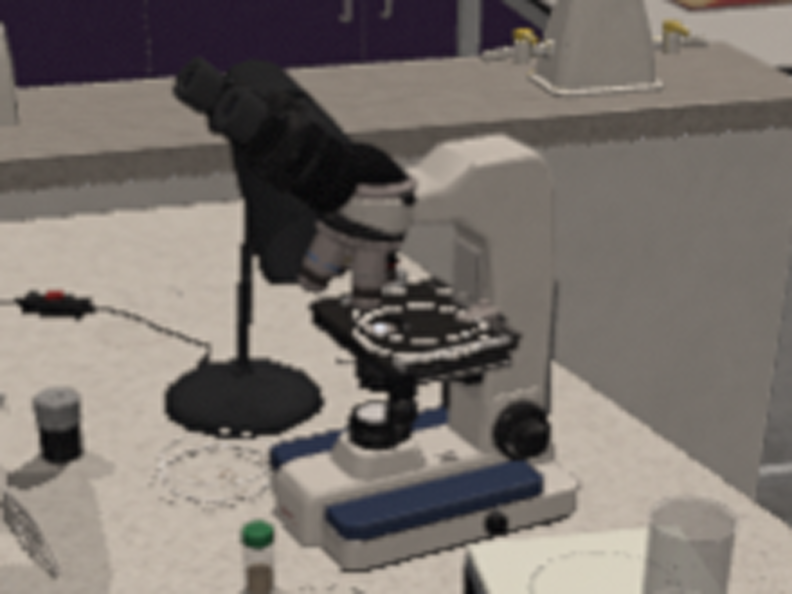

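```bash
python3 -m crank '[[[-3.05,0.2,-2.58,0,0,0],[-3.05,0.2,-2.58,0,0,0],[-3.05,0.2,-2.58,0,0,0],[-3.05,0.2,-2.58,0,0,0],[-3.05,0.2,-2.58,0,0,0],[-3.05,0.2,-2.58,0,0,0],[-3.05,0.2,-2.58,0,0,0],[-3.05,0.2,-2.58,0,0,0],[-3.05,0.2,-2.58,0,0,0],[-3.05,0.2,-2.58,0,0,0]]]' 0
cat > go.py <<'E'
import sys
from h import *
s=manip.observe(); T=np.array([float(a) for a in sys.argv[1:4]]); R=s["tool_rot"]; p=s["position"]
yaw=np.degrees(np.arctan2(-R[1,2],-R[0,2])); print("t",s["clock"],"pos",p.round(4),"yaw(-z)",yaw.round(2),"F",s["wrist_force"].round(2),"q",s["joint_positions"].round(2),"open",round(s["opening"],4)); print("tool cm",(R.T@(T-p)*100).round(2),"dist",np.linalg.norm(T-p).round(3))
E
python3 go.py .43 .14 .2; python3 go.py .484 .0243 .14
```

```text
clock: 1.1
position: [0.3999, 0.2488, 0.2078]
tool_rot: [[0.419, -0.0, -0.908], [0.908, -0.0, 0.419], [-0.0, -1.0, 0.0]]
wrist_force: [1.2, 1.0, -0.0]
opening: 0.0142
t 1.1 pos [0.3999 0.2488 0.2078] yaw(-z) -24.78 F [ 1.2   0.98 -0.01] q [ 0.51  0.04  2.2  -0.    0.9  -0.63] open 0.0142
tool cm [-8.62  0.78 -7.3 ] dist 0.113
t 1.1 pos [0.3999 0.2488 0.2078] yaw(-z) -24.78 F [ 1.2   0.98 -0.01] q [ 0.51  0.04  2.2  -0.    0.9  -0.63] open 0.0142
tool cm [-16.86   6.78 -17.05] dist 0.249
```

```bash
python3 -m crank '[[[-2.87,0.26,-2.43,0,0,0],[-2.87,0.26,-2.43,0,0,0],[-2.88,0.26,-2.44,0,0,0],[-1.65,1.2,-1.95,0,0,0],[-1.65,1.2,-1.95,0,0,0],[-1.65,1.2,-1.95,0,0,0],[-1.65,1.2,-1.95,0,0,0],[-1.65,1.2,-1.95,0,0,0],[0,0,0,0,-4.35,0],[0,0,0,0,-4.35,0]]]' 0
python3 go.py .484 .0243 .021
python3 - <<'E'
from h import *
s=capture("side"); save(s,"pics/s1.png",(200,120,440,300),3.3)
E
```

```text
clock: 2.1
position: [0.4837, 0.025, 0.1395]
tool_rot: [[0.276, -0.001, -0.961], [0.961, 0.0, 0.276], [-0.0, -1.0, 0.001]]
wrist_force: [-0.5, -0.9, -0.4]
opening: 0.0003
t 2.1 pos [0.4837 0.025  0.1395] yaw(-z) -16.01 F [-0.54 -0.92 -0.36] q [ 0.    0.18  2.2   0.    0.76 -1.29] open 0.0003
tool cm [-0.06 11.85 -0.06] dist 0.119
```

View pics/s1.png

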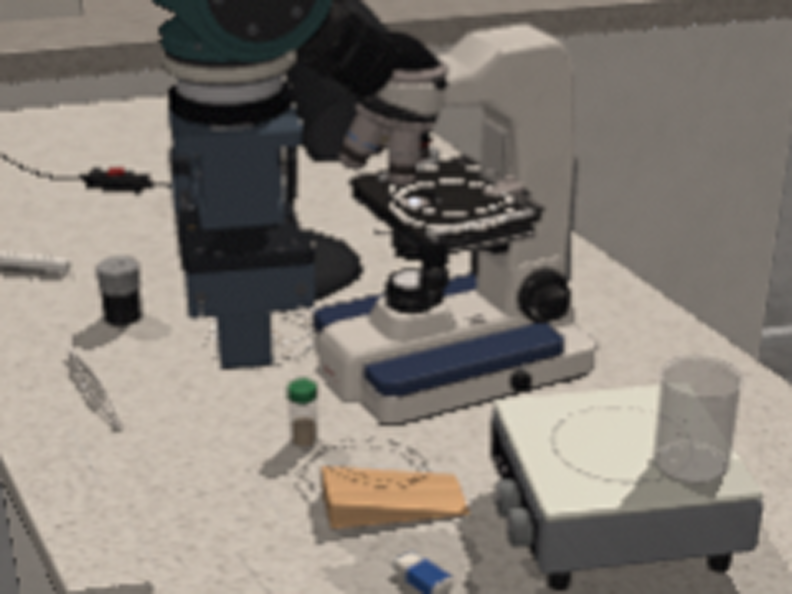

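```bash
python3 -m crank '[[[-0.3,3.5,0,0,0,0],[0,3.5,0,0,0,0],[0,3.0,0,0,0,0],[0,1.3,0,0,0,0],[0,0.5,0,0,0,0],[0,0,-0.5,0,0,0],[0,0,-0.5,0,0,0],[0,0,-0.5,0,0,0],[0,0,-0.5,0,0,0],[0,0,-0.4,0,0,0]]]' 0
python3 go.py .484 .0243 .021
python3 -m crank '[[[0,0,-0.3,0,0,0],[0,0,-0.3,0,0,0],[0,0,-0.3,0,0,0],[0,0,-0.3,0,0,0],[0,0,-0.3,0,0,0],[0,0,-0.3,0,0,0],[0,0,-0.3,0,0,0],[0,0,-0.3,0,0,0],[0,0,-0.3,0,0,0],[0,0,-0.3,0,0,0]]]' 0
python3 go.py .484 .0243 .021
python3 - <<'E'
from h import *
s=capture("side"); save(s,"pics/s2.png",(250,180,440,310),4)
E
```

```text
clock: 3.15
position: [0.5071, 0.016, 0.0227]
tool_rot: [[0.277, 0.001, -0.961], [0.961, -0.0, 0.277], [0.0, -1.0, -0.001]]
wrist_force: [-0.3, 0.0, 0.2]
opening: 0.0001
t 3.15 pos [0.5071 0.016  0.0227] yaw(-z) -16.11 F [-0.34  0.02  0.18] q [-0.01  0.44  2.17 -0.    0.54 -1.3 ] open 0.0001
tool cm [0.16 0.17 2.45] dist 0.025
clock: 4.15
position: [0.5352, 0.0078, 0.0221]
tool_rot: [[0.277, 0.0, -0.961], [0.961, -0.0, 0.277], [-0.0, -1.0, -0.0]]
wrist_force: [0.1, -0.0, -0.8]
opening: 0.0004
t 4.15 pos [0.5352 0.0078 0.0221] yaw(-z) -16.1 F [ 0.06 -0.01 -0.82] q [-0.03  0.47  2.11 -0.    0.56 -1.32] open 0.0004
tool cm [0.17 0.11 5.38] dist 0.054
```

View pics/s2.png

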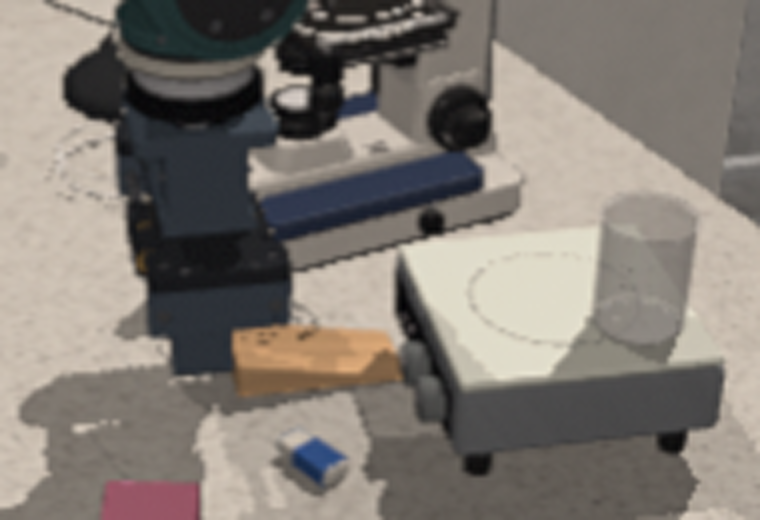

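The fingers touch the butt and the wedge is sliding straight. By kinematics its nose is about 20 mm short of the foot.

```bash
python3 -m crank '[[[0,0,-0.3,0,0,0],[0,0,-0.3,0,0,0],[0,0,-0.3,0,0,0],[0,0,-0.2,0,0,0],[0,0,-0.2,0,0,0],[0,0,-0.2,0,0,0],[0,0,-0.2,0,0,0],[0,0,-0.2,0,0,0],[0,0,-0.1,0,0,0],[0,0,-0.1,0,0,0]]]' 0
python3 go.py .6635 -.0295 .021
python3 -m crank '[[[0,0,-0.1,0,0,0],[0,0,-0.1,0,0,0],[0,0,-0.1,0,0,0],[0,0,-0.1,0,0,0],[0,0,-0.1,0,0,0],[0,0,-0.05,0,0,0],[0,0,-0.05,0,0,0],[0,0,-0.05,0,0,0],[0,0,-0.05,0,0,0],[0,0,-0.05,0,0,0]]]' 0
python3 go.py .6635 -.0295 .021
```

```text
clock: 5.2
position: [0.5551, 0.002, 0.0221]
tool_rot: [[0.277, -0.0, -0.961], [0.961, 0.0, 0.277], [-0.0, -1.0, 0.0]]
wrist_force: [-0.6, -1.0, 1.2]
opening: 0.0004
t 5.2 pos [0.5551 0.002  0.0221] yaw(-z) -16.1 F [-0.6  -1.03  1.2 ] q [-0.04  0.49  2.07  0.    0.58 -1.33] open 0.0004
tool cm [ -0.02   0.11 -11.29] dist 0.113
clock: 6.2
position: [0.5624, -0.0, 0.0221]
tool_rot: [[0.277, 0.0, -0.961], [0.961, -0.0, 0.277], [0.0, -1.0, -0.0]]
wrist_force: [-1.0, 0.1, 0.7]
opening: 0.0004
t 6.2 pos [ 0.5624 -0.      0.0221] yaw(-z) -16.1 F [-0.96  0.13  0.69] q [-0.04  0.5   2.06  0.    0.59 -1.33] open 0.0004
tool cm [ -0.03   0.11 -10.53] dist 0.105
```

```bash
python3 -m crank '[[[0,0,-0.05,0,0,0],[0,0,-0.05,0,0,0],[0,0,-0.05,0,0,0],[0,0,-0.05,0,0,0],[0,0,-0.05,0,0,0],[0,0,-0.05,0,0,0],[0,0,-0.05,0,0,0],[0,0,-0.05,0,0,0],[0,0,-0.05,0,0,0],[0,0,-0.05,0,0,0]]]' 0
python3 go.py .6635 -.0295 .021
```

```text
clock: 7.2
position: [0.5672, -0.0014, 0.0221]
tool_rot: [[0.277, 0.0, -0.961], [0.961, -0.0, 0.277], [-0.0, -1.0, -0.0]]
wrist_force: [-0.3, 0.4, -0.3]
opening: 0.0001
t 7.2 pos [ 0.5672 -0.0014  0.0221] yaw(-z) -16.1 F [-0.26  0.37 -0.32] q [-0.04  0.5   2.05 -0.    0.59 -1.33] open 0.0001
tool cm [ -0.03   0.11 -10.03] dist 0.1
```

Run:
```python
from h import *
for i in range(4): print(manip.observe()["wrist_force"].round(2)); capture("side")
```

```text
[-0.26  0.37 -0.32]
[-0.37  0.3  -0.46]
[0.68 0.22 0.36]
[0.23 1.07 0.12]
```

```bash
python3 -m crank '[[[0,0,-0.05,0,0,0],[0,0,-0.05,0,0,0],[0,0,-0.05,0,0,0],[0,0,-0.05,0,0,0],[0,0,-0.05,0,0,0],[0,0,-0.05,0,0,0],[0,0,-0.05,0,0,0],[0,0,-0.05,0,0,0],[0,0,-0.05,0,0,0],[0,0,-0.05,0,0,0]]]' 0
python3 go.py .6635 -.0295 .021
```

```text
clock: 8.4
position: [0.572, -0.0028, 0.0221]
tool_rot: [[0.277, -0.0, -0.961], [0.961, -0.0, 0.277], [-0.0, -1.0, 0.0]]
wrist_force: [-0.8, 0.6, -0.1]
opening: 0.0008
t 8.4 pos [ 0.572  -0.0028  0.0221] yaw(-z) -16.1 F [-0.79  0.58 -0.09] q [-0.05  0.51  2.04 -0.    0.6  -1.34] open 0.0008
tool cm [-0.03  0.11 -9.53] dist 0.095
```

```bash
python3 -m crank '[[[0,0,-0.05,0,0,0],[0,0,-0.05,0,0,0],[0,0,-0.05,0,0,0],[0,0,-0.05,0,0,0],[0,0,-0.05,0,0,0],[0,0,-0.05,0,0,0],[0,0,-0.05,0,0,0],[0,0,-0.05,0,0,0],[0,0,-0.05,0,0,0],[0,0,-0.05,0,0,0]]]' 0
python3 go.py .6635 -.0295 .021
```

```text
clock: 9.4
position: [0.5768, -0.0042, 0.0222]
tool_rot: [[0.277, 0.0, -0.961], [0.961, 0.0, 0.277], [0.0, -1.0, -0.0]]
wrist_force: [0.3, 0.2, 0.2]
opening: 0.0007
t 9.4 pos [ 0.5768 -0.0042  0.0222] yaw(-z) -16.1 F [0.26 0.16 0.19] q [-0.05  0.51  2.03  0.    0.6  -1.34] open 0.0007
tool cm [-0.03  0.12 -9.03] dist 0.09
```

```bash
python3 -m crank '[[[0,0,-0.05,0,0,0],[0,0,-0.05,0,0,0],[0,0,-0.05,0,0,0],[0,0,-0.05,0,0,0],[0,0,-0.05,0,0,0],[0,0,-0.05,0,0,0],[0,0,-0.05,0,0,0],[0,0,-0.05,0,0,0],[0,0,-0.05,0,0,0],[0,0,-0.05,0,0,0]]]' 0
python3 go.py .6635 -.0295 .021
python3 - <<'E'
from h import *
import pickle
s=capture("side"); t=capture("top"); pickle.dump(dict(top=t,side=s),open("c1.pkl","wb"))
a=cv2.resize(s["pixels"][215:305,310:440],None,fx=6,fy=6,interpolation=cv2.INTER_CUBIC)
cv2.imwrite("pics/s3.png",a[:,:,::-1])
E
```

```text
clock: 10.4
position: [0.5816, -0.0056, 0.0221]
tool_rot: [[0.277, -0.0, -0.961], [0.961, -0.0, 0.277], [-0.0, -1.0, 0.0]]
wrist_force: [0.6, 0.0, 0.5]
opening: 0.0002
t 10.4 pos [ 0.5816 -0.0056  0.0221] yaw(-z) -16.1 F [0.62 0.02 0.49] q [-0.05  0.52  2.02 -0.    0.6  -1.34] open 0.0002
tool cm [-0.03  0.11 -8.53] dist 0.085
```

View pics/s3.png

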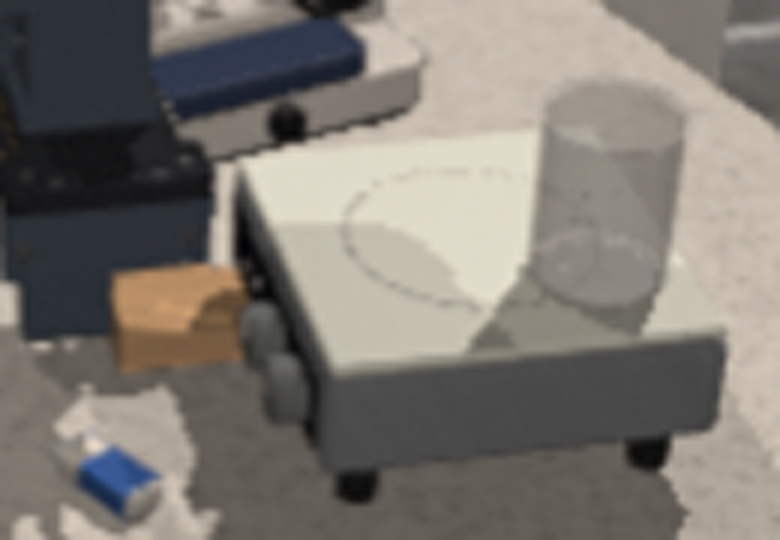

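```bash
cat > chk.py <<'E'
from h import *
import pickle,sys
d0=pickle.load(open("c0.pkl","rb"))
def shift(c1):
    for n,(x0,y0,x1,y1) in (("side",(408,225,426,262)),("side",(345,240,435,300)),("top",(340,140,375,215))):
        a=d0[n]["pixels"][y0:y1,x0:x1].mean(2).astype(np.float32);b=c1[n]["pixels"][y0:y1,x0:x1].mean(2).astype(np.float32)
        r=cv2.phaseCorrelate(np.float32(cv2.Sobel(a,5,1,0)),np.float32(cv2.Sobel(b,5,1,0))); print(n,np.round(r[0],2),round(r[1],2))
if __name__=="__main__": shift(pickle.load(open(sys.argv[1],"rb")))
E
python3 chk.py c1.pkl
python3 - <<'E'
from h import *
import pickle
s=pickle.load(open("c1.pkl","rb"))["side"]
u=np.array([-.277,-.961])*-1; fwd=np.array([.961,-.277]); tcp=np.array([.5816,-.0056])
print(w(s,330,276.3,0), tcp+.016*fwd-.025*u)
E
python3 -m crank '[[[0,0,-0.05,0,0,0],[0,0,-0.05,0,0,0],[0,0,-0.05,0,0,0],[0,0,-0.05,0,0,0],[0,0,-0.05,0,0,0],[0,0,-0.05,0,0,0],[0,0,-0.05,0,0,0],[0,0,-0.05,0,0,0],[0,0,0,0,0,0],[0,0,0,0,0,0]]]' 0
python3 go.py .6635 -.0295 .021
```

```text
side [0.02 0.05] 0.99
side [0.11 0.2 ] 0.85
top [-0.1  0.4] 0.94
[ 0.59273592 -0.03104145  0.        ] [ 0.590051 -0.034057]
clock: 11.5
position: [0.5839, -0.0064, 0.0219]
tool_rot: [[0.277, -0.003, -0.961], [0.961, 0.0, 0.277], [-0.001, -1.0, 0.003]]
wrist_force: [-10.8, 3.3, 9.1]
opening: 0.0006
t 11.5 pos [ 0.5839 -0.0064  0.0219] yaw(-z) -16.1 F [-10.83   3.33   9.12] q [-0.05  0.52  2.01  0.    0.61 -1.34] open 0.0006
tool cm [-0.01  0.06 -8.28] dist 0.083
```

Contact reached at about 11 N, with the foot about 17 mm ahead of the wedge's middle. I'll back off and check.

```bash
python3 -m crank '[[[0,0,0.1,0,0,0],[0,0,0.2,0,0,0],[0,0,0.4,0,0,0],[0,0,0.6,0,0,0],[0,0,1,0,0,0],[0,0,1,0,0,0],[0,-2,0.5,0,0,0],[0,-4,0,0,0,0],[0,-4,0,0,0,0],[0,-3,0,0,0,0]]]' 0
python3 - <<'E'
from h import *
import pickle
s=capture("side"); t=capture("top"); c=dict(top=t,side=s); pickle.dump(c,open("c2.pkl","wb"))
from chk import shift; shift(c)
a=cv2.resize(s["pixels"][215:305,310:440],None,fx=6,fy=6,interpolation=cv2.INTER_CUBIC)
cv2.imwrite("pics/s4.png",a[:,:,::-1])
E
python3 go.py .6615 -.029 .12
```

```text
clock: 12.5
position: [0.5485, 0.0041, 0.1542]
tool_rot: [[0.277, 0.001, -0.961], [0.961, -0.0, 0.277], [0.0, -1.0, -0.001]]
wrist_force: [0.9, 0.4, 0.2]
opening: 0.0004
side [ 0.   -0.01] 0.97
side [0.11 0.07] 0.91
top [-0.03  0.39] 0.97
t 12.6 pos [0.5504 0.004  0.156 ] yaw(-z) -16.09 F [ 0.93 -0.49 -1.  ] q [-0.04  0.25  2.07 -0.    0.82 -1.33] open 0.0005
tool cm [ -0.1    3.67 -11.57] dist 0.121
```

View pics/s4.png

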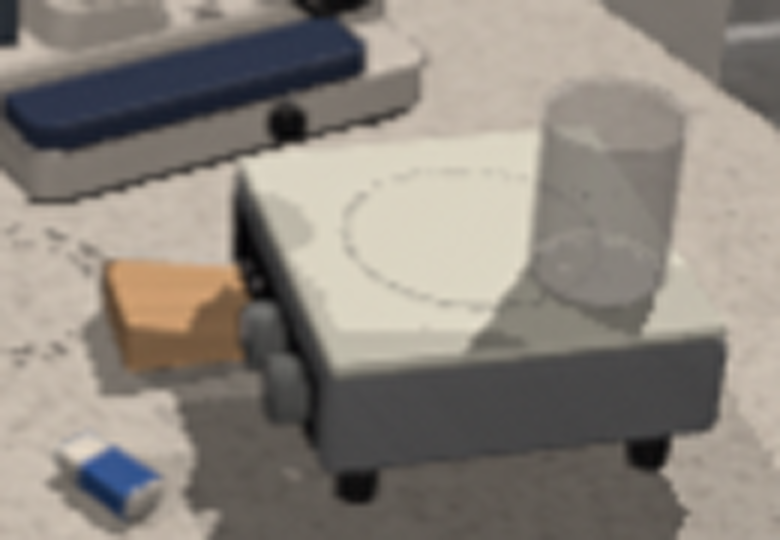

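The stirrer hasn't moved (image shift under 0.4 px) and the wedge stays under the foot after release. Next I'll go above the test corner, a few mm to the right to stay clear of the microscope.

```bash
python3 -m crank '[[[-0.3,0,-2.5,0,0,0],[-0.3,0,-3,0,0,0],[0,0,-3,0,0,0],[0,0,-2.5,0,0,0],[0,2,-0.5,0,0,0],[0,2,0,0,0,0],[0,1.5,0,0,0,0],[0,0.5,0,0,0,0],[0,0,0,0,0,0],[0,0,0,0,0,0]]]' 0
python3 go.py .662 -.035 .084
```

```text
clock: 13.6
position: [0.6579, -0.0337, 0.0927]
tool_rot: [[0.277, 0.001, -0.961], [0.961, -0.0, 0.277], [0.0, -1.0, -0.001]]
wrist_force: [-0.6, -0.3, -0.2]
opening: 0.0004
t 13.6 pos [ 0.6579 -0.0337  0.0927] yaw(-z) -16.09 F [-0.55 -0.25 -0.17] q [-0.09  0.49  1.86 -0.    0.79 -1.38] open 0.0004
tool cm [-0.01  0.87 -0.43] dist 0.01
```

```bash
python3 -m crank '[[[0,0.1,-0.1,0,0,0],[0,0.2,-0.1,0,0,0],[0,0.2,-0.1,0,0,0],[0,0.1,0,0,0,0],[0,0.1,0,0,0,0],[0,0.1,0,0,0,0],[0,0.05,0,0,0,0],[0,0.05,0,0,0,0],[0,0,0,0,0,0],[0,0,0,0,0,0]]]' 0
python3 go.py .662 -.035 .084
```

```text
clock: 14.6
position: [0.6606, -0.0345, 0.084]
tool_rot: [[0.277, -0.0, -0.961], [0.961, 0.0, 0.277], [-0.0, -1.0, 0.0]]
wrist_force: [-7.2, 1.1, 14.7]
opening: 0.0006
t 14.6 pos [ 0.6606 -0.0345  0.084 ] yaw(-z) -16.09 F [-7.16  1.06 14.67] q [-0.09  0.51  1.86  0.    0.78 -1.38] open 0.0006
tool cm [-0.01  0.   -0.15] dist 0.002
```

It holds 14.7 N at exactly plate height (0.070 at the tips). I'll hold briefly, check the pictures, then lift away.

```bash
python3 - <<'E'
from h import *
c=dict(side=capture("side"),top=capture("top"))
from chk import shift; shift(c); print(manip.observe()["wrist_force"].round(1),manip.observe()["position"].round(4))
E
python3 -m crank '[[[0,0,0.15,0,0,0],[0,0,0,0,0,0],[0,0,0,0,0,0],[0,-0.1,0,0,0,0],[0,-0.2,0,0,0,0],[0,-0.5,0,0,0,0],[0,-1.5,0,0,0,0],[0,-3,0,0,0,0],[0,-3,1,0,0,0],[0,-2,3,0,0,0]]]' 0
python3 -m crank '[[[0,0,3,0,0,0],[0,0,3,0,0,0],[0,0,3,0,0,0],[0,0,2,0,0,0],[0,0,1,0,0,0],[0,0,0,0,0,0],[0,0,0,0,0,0],[0,0,0,0,0,0],[0,0,0,0,0,0],[0,0,0,0,0,0]]]' 0
python3 - <<'E'
from h import *
import pickle
s=capture("side"); t=capture("top"); c=dict(top=t,side=s); pickle.dump(c,open("c3.pkl","wb"))
from chk import shift; shift(c)
save(s,"pics/s5.png",(270,215,440,335),4.7)
E
python3 go.py .5 0 .1
```

```text
side [-0.13  0.1 ] 0.94
side [-0.02  0.1 ] 0.72
top [0.55 0.18] 0.39
[-6.9  1.  14.6] [ 0.6606 -0.0345  0.0841]
clock: 15.7
position: [0.6226, -0.0235, 0.1895]
tool_rot: [[0.278, 0.004, -0.961], [0.961, -0.0, 0.278], [0.001, -1.0, -0.004]]
wrist_force: [-0.5, 0.4, 0.0]
opening: 0.0002
clock: 16.7
position: [0.5058, 0.01, 0.186]
tool_rot: [[0.277, -0.0, -0.961], [0.961, -0.0, 0.277], [-0.0, -1.0, 0.0]]
wrist_force: [0.8, 0.1, 0.1]
opening: 0.0002
side [-0.01 -0.04] 0.96
side [0.05 0.03] 0.91
top [0.04 0.47] 1.02
t 16.8 pos [0.5056 0.0101 0.186 ] yaw(-z) -16.11 F [-0.62  0.15  0.36] q [-0.03  0.13  2.14  0.    0.86 -1.32] open 0.0005
tool cm [-1.12  8.6   0.26] dist 0.087
```

View pics/s5.png

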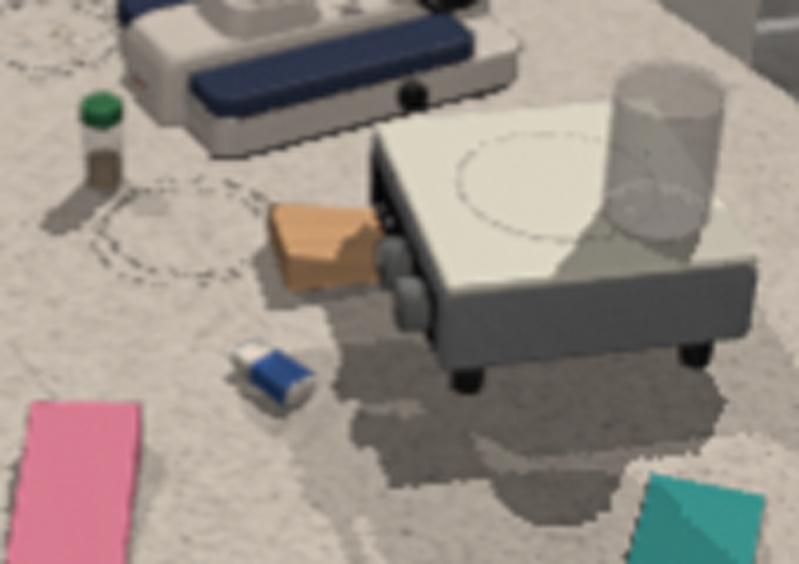

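The wedge is under the corner, with its near butt corner at crop (290,287). The stirrer, beaker, eraser and vial are as they were at the start, and the hand is clear, so I'm handing in.

```bash
python3 -c "
from bench import workorder
print(workorder.close_job())"
```

```text
the job is handed in; nothing more can be done
None
```

I pushed the wooden wedge nose first under the short foot until the push rose to about 11 N. I then backed off, pressed down above that foot with about 14.7 N, took the hand away and handed the job in at about 17 s. No verdict was reported.

- **Wedge position:** by kinematics, the foot's middle is about 17 mm (give or take 4) towards the nose from the wedge's middle, and about 2 mm off to the side. Both are inside the limits.
- **Press:** while pressed, the plate stayed at 70 mm to within 1 mm. The force was somewhat more than the 10 N asked for, with about 7 N of sideways drag.
- **Stirrer and beaker:** the stirrer moved less than about 0.5 px, or roughly 1 mm, in the last pictures, and the beaker stands upright. The top-camera check taken during the press was unreliable because the gripper was in view.
- **Other things:** the eraser and vial look unmoved in the last picture. I did not look closely at the forceps, bottle, can or counter again at the end, but the arm never came near them.

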